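Loosen the knurled chuck ring two turns

TASK

Loosen the small three-jaw chuck by rolling a fingertip round the rim of its knurled ring, anticlockwise seen from above, two full turns counted from tight: tight is where the black dot on the ring meets the black mark on the chuck's face, and the dot now stands a little past it, so stop when the dot has come round to the mark for the second time. Nothing is to be gripped or lifted: leave the brass ring blank standing between the jaws and do not disturb the hammer, the steel block or the jar.

Things in the scene. Friction and masses are not known exactly. Their poses are not given: they have to be found in the camera images.
- ring_centre (a point): Centre of the knurled steel ring, on its upright axis, half-way up its rim, 44 mm above the bench. The rim is 96 mm across over 40 upright ribs, 2 mm proud of a 92 mm barrel, and spans heights 32 to 56 mm. The ring turns about the vertical, neither rises nor sinks, drags with about 0.08 N m (some 2 N at the rim) and stays where it is left.
- chuck: The steel chuck, bolted to the bench at a new place and heading at each start; origin under its axis at bench height, x towards the mark. Fixed foot 132 mm across, 14 mm high, with three bolt heads to 19 mm high, 52 to 62 mm from the axis; neck below the ring 80 mm across; fixed top face 72 mm across, 60 mm high. Jaws and blank on it reach 78 mm above the bench.
- knurled_ring (a joint): Angle of the knurled ring in rad, growing anticlockwise seen from above (loosening). 0 is tight, dot at the mark; one full turn is 6.28, two are 12.57; end stop at 19. At the start it is 0.15 to 0.9. The three jaws follow it, opening outward by 2.5 mm a turn.
- dot (a point): The black dot, 8 mm across, on the ring's flat top face, 41 mm from the axis and 56 mm above the bench; it goes round with the ring.
- mark (a point): Middle of the black mark, a radial line 14 mm by 3.5 mm on the chuck's fixed top face, 27.5 mm from the axis and 60 mm above the bench; it does not turn. The line from the axis through it gives the dot's place when tight and after every full turn.
- blank_mid (a point): Middle of the loose brass ring blank, 24 mm across and 18 mm high, 30 g, standing upright on the chuck's axis between the three jaws, its foot 60 mm above the bench. To be left there.
- hammer: Loose hammer, 240 mm long with a wooden handle and steel head, lying flat on the bench beyond the chuck; origin on the bench under its middle. To be left alone.
- doming_block: Loose steel doming block, a 55 mm cube with round hollows on top; origin at the middle of its underside. It stands to one side of the chuck. To be left alone.
- jar: Loose amber glass jar with a metal lid, 60 mm across and 70 mm high; origin at the middle of its underside. It stands to one side of the chuck. To be left alone.

How it is judged (in metres and radians):
On the way:
1. the ring has come one full turn from tight (value of joint knurled_ring above 6.28319 rad).
At the end, for the whole second after the job is handed in: The ring rests two full turns from tight (12.57 rad, within 0.4 rad, about 23 degrees, either way), the dot back at the mark; the blank still stands upright between the jaws, within 7 mm of the axis; the hammer, block and jar are within 15 mm of where they were (value of joint knurled_ring between 12.166 and 12.966 rad and velocity of joint knurled_ring between -0.1 and 0.1 rad/s and horizontal distance between blank_mid and ring_centre below 0.007 m and z of blank_mid in the frame of ring_centre below 0.029 m and angle between blank_mid's own z axis and vertical below 0.15 rad and distance of each of hammer, doming_block, jar from where it was at the start of the episode below 0.015 m); the robot touches nothing.
It fails at once if the ring blank is lifted or tipped (z of blank_mid in the frame of ring_centre above 0.031 m or angle between blank_mid's own z axis and vertical above 0.3 rad).
It fails at once if the ring blank is pushed out of its place (distance of blank_mid from where it was at the start of the episode above 0.009 m).
It fails at once if the hammer, block or jar is moved or lifted (distance of any of hammer, doming_block, jar from where it was at the start of the episode above 0.015 m).
It also fails if it takes over 61 s, if anything falls off the work surface, if the arm or the gripper's body presses on something with over 40 N, if the wrist force passes 120 N, or if a joint passes its speed limit or range.

ROBOT

A 6-joint arm with a two-finger parallel gripper is mounted at the origin on the work surface. World frame = base frame: x ahead of the robot, y to its left, z up, the work surface at z = 0. Lengths are in mm, angles in rad, forces in N, time in s.
With the tool pointing down it reaches from about 350 to 875 mm from the base axis. Payload 15.5 kg.
Tool frame: the origin (TCP) lies midway between the tips of the shut fingers; the grasp point (between the pads) lies 19 mm behind it; z points along the fingers, y is the line along which they close (so a half turn about z gives the same grasp; the last joint's range is limited). The gripper opens to 85 mm and grips with 20 to 120 N. Pads are 22 mm wide; open, the fingers measure 114 mm over their backs; the gripper's body (76 mm by 85 mm) begins 54 mm behind the grasp point. The pads swing forward as they close: fully open they stand 13 mm farther back than shut.
Start: joints at [-1.308, 0.494, 1.345, -0, 1.302, -0.096], TCP at [219.47, -585.2, 231.277] pointing down, gripper open.
Joint ranges: [-2.91, 2.91], [-0.82, 2.16], [0.22, 2.67], [-1.22, 4.37], [0.12, 2.79], [-3.08, 3.08]. Speed limits (rad/s): [1.89, 1.89, 2.57, 3.01, 3.01, 3.01].

INTERFACE

Orientations are given as a rotation vector (axis times angle).
In Python, from rig import manip gives the robot as it stands. The module is installed in compiled form; this text tells all that it offers.
- The arm moves only by the tool carry_out, never from a script. Its argument "deltas" is a list of rows, each an object with "jaw": the closure, from 0 (fully open) to 1 (shut); "offset": the shift along the tool's x, y, z scaled (see below), a list of three; "yaw": the turn about the tool's z scaled (see below). A call has 1 to 10 rows; each row shifts and turns the commanded pose from where the row before left it, along the tool's axes as they then stand; what a row does not reach is not made up. The controller multiplies each number of a shift by 0.3 m and each number of a turn by 0.5 rad. A row lasts 1/8 s, in which the tool goes at most 62.5 mm and 10.7 degrees, less where a joint would pass 70% of its speed; a pose out of reach is approached as far as the arm can. A call with a number of a shift or a turn outside -1 to 1 is refused whole. A call with a gripper value outside its range is refused whole. The fingers move at their own pace and stop on an object; the grip force is fixed at half the most. Time passes only in rows, so rows that do not move let the fingers close. It gives the time, the measured TCP pose, the force, the opening and the grip force at its end, in the units of the state.
- manip.read_state(): the state, without advancing time (a new reading comes with each control period).
- manip.grab_frame(name): name is "scene" or "top" or "wrist"; returns (picture, depth): 384x512x3 uint8, blue, green, red; 384x512 float32, mm along the optical axis (not along the pixel's ray), 0 where there is no reading.
- manip.get_calibration(name): a dict with "fx", "fy", "cx", "cy" (pixels), "T" (4x4, takes a point from camera to world coordinates); the wrist camera has in their place "T_tool_cam" (4x4, takes a point from camera to tool coordinates, whose origin is the TCP and whose axes are the flange's). Camera axes: x right, y up, looking along -z (the intrinsics and any distortion apply to the point x, -y, -z); pixel columns grow to the right and rows downward; lengths in mm; the calibration is good to about 2 mm. The wrist camera is an equidistant fisheye: a pixel r from the principal point sees the ray r / f radians off the axis. A picture is of the moment at which its call begins: read the wrist's pose just before it. get_calibration takes no time and is no camera call.
- manip.sign_off(): hands the job in; it is judged then, once.
The state is a dict: "t": time; "joints": joint angles; "qd": joint speeds; "tau": joint torques, N m; "tool_pos": TCP position; "tool_rot": TCP orientation; "wrist_force": force on the tool from outside, world axes, zero at the start; "torque": the same for the moment, N m; "opening": finger opening in mm; "finger_force": force on a finger pad.
Only numpy, scipy, OpenCV 4.12 (cv2) and the standard library are available. Lean on these libraries where they do the work, as an engineer would, in place of code of your own. Each camera call takes 0.05 s, during which the arm holds its last target. There are 200 camera calls.

## Working session

There is one attempt and no reset: what is moved stays moved. The work goes in short steps, Python scripts to look and compute and a tool call to move; the robot and the scene stay as the last step left them, time stands still between calls to the robot, and variables do not carry over. Pictures are saved under pics/ and viewed, at most 10 in all, crops included, and the job is handed in when it is done.

Besides the shell and the picture viewer there is one more tool, called after "Request:" by a JSON object that holds its "api" and its "payload". carry_out: Moves the arm, as the interface text tells. Shifts and turns lie within -1 to 1; 1 stands for 0.3 m of shift or 0.5 rad of turn. Its arguments: {"type":"object","properties":{"deltas":{"type":"array"}},"required":["deltas"]}

```bash
mkdir -p pics
python3 - <<'E'
from rig import manip
import cv2, numpy as np
s=manip.read_state(); print({k:np.round(v,3) for k,v in s.items()})
for n in ("top","scene"):
    im,d=manip.grab_frame(n); cv2.imwrite(f"pics/{n}0.png",im); np.save(f"{n}0.npy",d)
    c=manip.get_calibration(n); print(n,{k:np.round(v,3).tolist() for k,v in c.items()})
c=manip.get_calibration("wrist"); print({k:np.round(v,3).tolist() for k,v in c.items()})
E
```

```text
{'t': np.float64(0.0), 'joints': array([-1.308,  0.494,  1.346, -0.   ,  1.302, -0.095]), 'qd': array([-0.002,  0.001,  0.   , -0.001, -0.   , -0.   ]), 'tau': array([-0.0000e+00, -8.8215e+01, -3.8386e+01, -0.0000e+00,  1.0000e-02,
       -0.0000e+00]), 'tool_pos': array([ 219.37 , -584.861,  230.701]), 'tool_rot': array([-3.09, -0.56,  0.  ]), 'wrist_force': array([-0.107,  0.892, -0.21 ]), 'torque': array([ 0.005,  0.025, -0.026]), 'finger_force': np.float64(0.0), 'opening': np.float64(85.257)}
top {'fx': 430.454, 'fy': 430.454, 'cx': 258.38, 'cy': 189.395, 'T': [[0.01, 0.993, -0.122, 465.988], [-1.0, 0.012, 0.015, 22.928], [0.016, 0.122, 0.992, 1383.314], [0.0, 0.0, 0.0, 1.0]]}
scene {'fx': 363.003, 'fy': 363.003, 'cx': 253.969, 'cy': 193.025, 'T': [[0.782, -0.421, 0.458, 1042.659], [0.623, 0.54, -0.567, -508.096], [-0.009, 0.729, 0.685, 695.916], [0.0, 0.0, 0.0, 1.0]]}
{'fx': 297.319, 'fy': 297.319, 'cx': 257.099, 'cy': 191.729, 'T_tool_cam': [[-0.001, 0.963, 0.271, 68.343], [1.0, 0.001, 0.0, 0.135], [-0.0, 0.271, -0.963, -143.146], [0.0, 0.0, 0.0, 1.0]]}
```

View pics/top0.png

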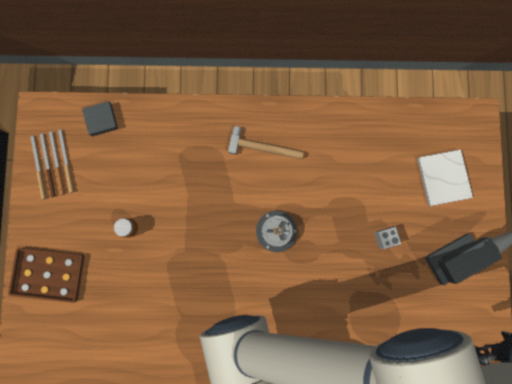

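View pics/scene0.png

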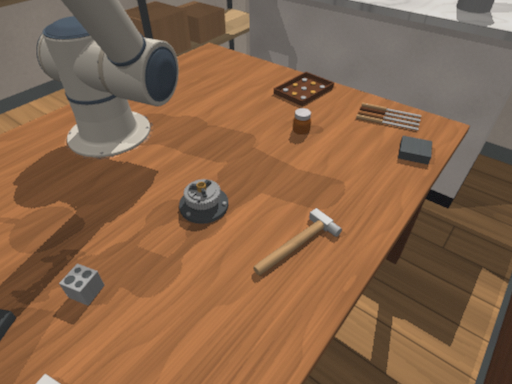

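The top view shows the chuck at (277,231), jar at (124,228), block at (389,238) and hammer from (235,140) to (303,155). The scene view agrees, with the chuck at (203,200). Next I cast rays for their positions.

```bash
cat > h.py <<'E'
from rig import manip
import cv2, numpy as np
from scipy.spatial.transform import Rotation as R
def ray(c,u,v,T=None):
    x,y=(u-c["cx"])/c["fx"],(v-c["cy"])/c["fy"]
    if T is None: T=np.array(c["T"]); d=np.array([x,-y,-1.])
    else:
        r=np.hypot(x,y); d=np.array([x/r*np.sin(r),-y/r*np.sin(r),-np.cos(r)])
    return T[:3,3],T[:3,:3]@d
def onplane(o,d,z): return o+d*(z-o[2])/d[2]
def wristT(s):
    T=np.eye(4);T[:3,:3]=R.from_rotvec(s["tool_rot"]).as_matrix();T[:3,3]=s["tool_pos"]
    return T@np.array(manip.get_calibration("wrist")["T_tool_cam"])
E
python3 - <<'E'
from h import *
c=manip.get_calibration("top")
for n,u,v,z in [("chuck",277,231,55),("jar",124,228,70),("block",389,238,55),("hamhead",235,140,20),("hamend",303,155,15)]:
    print(n,onplane(*ray(c,u,v),z).round(0))
c=manip.get_calibration("scene"); print(onplane(*ray(c,203,195),60).round(0))
d=np.load("top0.npy");im=cv2.imread("pics/top0.png")
T=np.array(manip.get_calibration("top")["T"]);c=manip.get_calibration("top")
V,U=np.mgrid[200:265,245:310];D=d[V,U]
P=np.stack([(U-c["cx"])/c["fx"]*D,-(V-c["cy"])/c["fy"]*D,-D],-1)@T[:3,:3].T+T[:3,3]
m=(P[...,2]>48)&(P[...,2]<70); pts=P[m][:,:2]; e=cv2.minEnclosingCircle(pts.astype(np.float32)); print(m.sum(),pts.mean(0),e,P[m][:,2].mean())
m=P[...,2]>8; pts=P[m][:,:2]; print(m.sum(),pts.mean(0),cv2.minEnclosingCircle(pts.astype(np.float32)))
cv2.imwrite("pics/top0c.png",cv2.resize(im[200:265,245:310],(585,585),interpolation=cv2.INTER_CUBIC))
E
```

```text
chuck [501. -55.  55.]
jar [505. 409.  70.]
block [ 483. -401.   55.]
hamhead [793.  80.  20.]
hamend [ 748. -141.   15.]
[519. -68.  60.]
660 [501.49389875 -54.82631909] ((502.07415771484375, -55.59067153930664), 47.77240753173828) 59.19416171177141
1392 [500.45184758 -52.8362774 ] ((494.55084228515625, -69.171875), 126.94235229492188)
```

View pics/top0c.png

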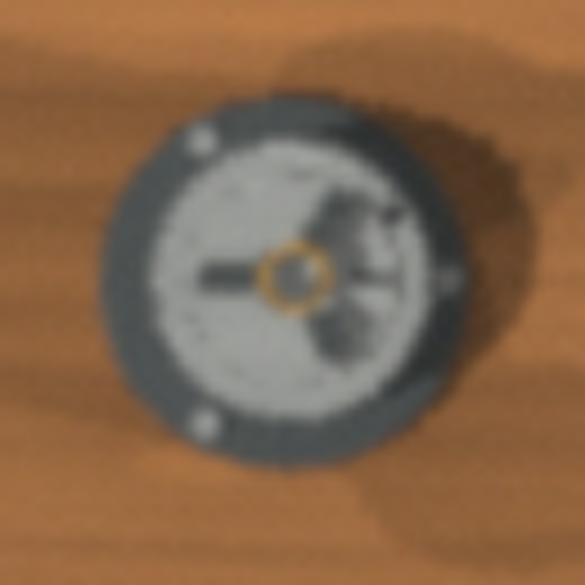

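Chuck axis is at about (501.5, −55), from an enclosing circle radius of 47.8 mm against the 48 mm given. The mark and dot appear on the −y side, with the dot roughly 0.5 rad past. I'll shut the fingers, travel over and look with the wrist camera.

Request:
{"api": "carry_out", "payload": {"deltas": [{"jaw":1,"offset":[0.0775,-0.0795,0.005],"yaw":0},{"jaw":1,"offset":[0.0775,-0.0795,0.005],"yaw":0},{"jaw":1,"offset":[0.0775,-0.0795,0.005],"yaw":0},{"jaw":1,"offset":[0.0775,-0.0795,0.005],"yaw":0},{"jaw":1,"offset":[0.0775,-0.0795,0.005],"yaw":0},{"jaw":1,"offset":[0.0775,-0.0795,0.005],"yaw":0},{"jaw":1,"offset":[0.0775,-0.0795,0.005],"yaw":0},{"jaw":1,"offset":[0.0775,-0.0795,0.005],"yaw":0},{"jaw":1,"offset":[0.0775,-0.0795,0.005],"yaw":0},{"jaw":1,"offset":[0.0775,-0.0795,0.005],"yaw":0}]}}

```text
t: 1.35
tool_pos: [353.6, -279.1, 216.1]
tool_rot: [-3.091, -0.56, 0.0]
wrist_force: [1.2, -0.4, -0.1]
opening: 0.4
finger_force: 0.0
```

Request:
{"api": "carry_out", "payload": {"deltas": [{"jaw":1,"offset":[0.0775,-0.0795,0.005],"yaw":0},{"jaw":1,"offset":[0.0775,-0.0795,0.005],"yaw":0},{"jaw":1,"offset":[0.0775,-0.0795,0.005],"yaw":0},{"jaw":1,"offset":[0.0775,-0.0795,0.005],"yaw":0},{"jaw":1,"offset":[0.0775,-0.0795,0.005],"yaw":0},{"jaw":1,"offset":[0.0775,-0.0795,0.005],"yaw":0},{"jaw":1,"offset":[0.0775,-0.0795,0.005],"yaw":0},{"jaw":1,"offset":[0.0775,-0.0795,0.005],"yaw":0},{"jaw":1,"offset":[0.0775,-0.0795,0.005],"yaw":0},{"jaw":1,"offset":[0.0775,-0.0795,0.005],"yaw":0}]}}

```text
t: 2.6
tool_pos: [487.6, 25.8, 201.1]
tool_rot: [-3.091, -0.561, 0.001]
wrist_force: [-0.7, 0.3, -0.7]
opening: 0.0
finger_force: 0.0
```

Request:
{"api": "carry_out", "payload": {"deltas": [{"jaw":1,"offset":[0,0,0],"yaw":0.35},{"jaw":1,"offset":[0,0,0],"yaw":0.35},{"jaw":1,"offset":[0,0,0],"yaw":0.35},{"jaw":1,"offset":[0,0,0],"yaw":0.35},{"jaw":1,"offset":[0,0,0],"yaw":0.35},{"jaw":1,"offset":[0,0,0],"yaw":0.35},{"jaw":1,"offset":[0,0,0],"yaw":0.35},{"jaw":1,"offset":[0,0,0],"yaw":0.35},{"jaw":1,"offset":[0,0,0],"yaw":0.35},{"jaw":1,"offset":[0,0,0],"yaw":0.35}]}}

```text
t: 3.85
tool_pos: [487.2, 24.7, 201.1]
tool_rot: [2.406, -2.02, -0.001]
wrist_force: [-0.4, 0.7, 0.3]
opening: 0.1
finger_force: 0.0
```

```bash
cat >> h.py <<'E'
def st():
    s=manip.read_state(); x=R.from_rotvec(s["tool_rot"]).as_matrix()
    print("t",s["t"],"pos",s["tool_pos"].round(1),"head",np.degrees(np.arctan2(x[1,0],x[0,0])).round(2),"zz",x[:,2].round(3),"j6",s["joints"][5].round(2),"F",s["wrist_force"].round(1),"open",s["opening"].round(1))
    return s
E
python3 - <<'E'
from h import *
s=st(); im,d=manip.grab_frame("wrist"); cv2.imwrite("pics/w1.png",im)
c=manip.get_calibration("wrist"); T=wristT(s)
# where the chuck axis projects
def proj(p):
    q=np.linalg.inv(T)@np.r_[p,1]; a,b,z=q[0],-q[1],-q[2]; th=np.arctan2(np.hypot(a,b),z); k=th/np.hypot(a,b)
    return c["cx"]+c["fx"]*a*k,c["cy"]+c["fy"]*b*k
print(proj([501.5,-55,60]))
E
```

```text
Traceback (most recent call last):
  File "h.py", line 16, in st
    print("t",s["t"],"pos",s["tool_pos"].round(1),"head",np.degrees(np.arctan2(x[1,0],x[0,0])).round(2),"zz",x[:,2].round(3),"j6",s["joints"][5].round(2),"F",s["wrist_force"].round(1),"open",s["opening"].round(1))
                                                                                                                                                                                               ^^^^^^^^^^^^^^^^^^
AttributeError: 'float' object has no attribute 'round'
```

```bash
sed -i 's/s\["opening"\].round(1))/s["opening"])/' h.py
sed -i 's/^    print("t"/    s={k:np.array(v) for k,v in s.items()}\n    print("t"/' h.py
cat >> h.py <<'E'
def proj(p,T,c):
    q=np.linalg.inv(T)@np.r_[p,1]; a,b,z=q[0],-q[1],-q[2]; th=np.arctan2(np.hypot(a,b),z); k=th/np.hypot(a,b)
    return np.array([c["cx"]+c["fx"]*a*k,c["cy"]+c["fy"]*b*k])
E
python3 - <<'E'
from h import *
s=st(); im,d=manip.grab_frame("wrist"); cv2.imwrite("pics/w1.png",im); np.save("w1.npy",d)
c=manip.get_calibration("wrist"); print(proj([501.5,-55,60],wristT(s),c))
E
```

```text
t 3.85 pos [487.2  24.7 201.1] head -80.04 zz [-0.001  0.    -1.   ] j6 2.9 F [-0.4  0.7  0.3] open 0.07607381305720629
[256.30628938  97.46172968]
```

View pics/w1.png

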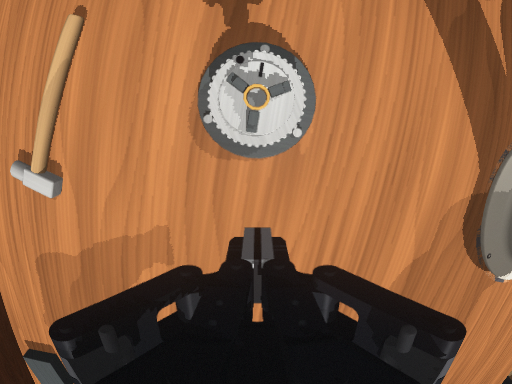

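The wrist view shows the chuck axis at (257,97), the mark at (262,70) and the dot at (240,60). The projected axis (256,97.5) agrees. The fingertips are at (258,228).

```bash
cat >> h.py <<'E'
def blobs(im,T,c,C,z,r0,r1,thr=45):
    "dark blobs at height z between radii r0,r1 of axis C -> area, radius, angle"
    h,w=im.shape[:2]; V,U=np.mgrid[0:h,0:w].astype(float)
    x,y=(U-c["cx"])/c["fx"],(V-c["cy"])/c["fy"]; r=np.hypot(x,y)+1e-9
    D=np.stack([x/r*np.sin(r),-y/r*np.sin(r),-np.cos(r)],-1)@T[:3,:3].T
    k=np.where(D[...,2]<-.05,(z-T[2,3])/np.minimum(D[...,2],-.05),1e4)
    X,Y=T[0,3]+k*D[...,0]-C[0],T[1,3]+k*D[...,1]-C[1]; rr=np.hypot(X,Y)
    m=((rr>r0)&(rr<r1)&(im.max(2)<thr)).astype(np.uint8)
    n,l,stt,_=cv2.connectedComponentsWithStats(m)
    return [(int(stt[i,4]),rr[l==i].mean().round(1),np.degrees(np.arctan2(Y[l==i].mean(),X[l==i].mean())).round(1)) for i in range(1,n) if stt[i,4]>=6]
E
python3 - <<'E'
from h import *
s=st(); im=cv2.imread("pics/w1.png"); c=manip.get_calibration("wrist"); T=wristT(s)
for n,u,v,z in [("axis",257,97,78),("mark",262,70,60),("dot",240,60,56),("tip",258,228,201)]:
    p=onplane(*ray(c,u,v,T),z); d=p[:2]-[501.5,-55]; print(n,p.round(1),np.hypot(*d).round(1),np.degrees(np.arctan2(d[1],d[0])).round(1))
C=[501.5,-55]
print("dot",blobs(im,T,c,C,56,37,45)); print("mark",blobs(im,T,c,C,60,20,34))
E
```

```text
t 3.9 pos [487.2  24.7 201.1] head -80.59 zz [-0.001  0.    -1.   ] j6 2.91 F [-0.1 -0.4  0. ] open 0.21657197796479852
axis [500.1 -54.9  78. ] 1.5 175.5
mark [499.8 -82.2  60. ] 27.2 -93.6
dot [522.1 -89.2  56. ] 40.0 -59.0
tip [488.  16. 201.] 72.2 100.8
dot [(39, np.float64(41.1), np.float64(-59.0))]
mark [(29, np.float64(27.6), np.float64(-91.1))]
```

The dot reads about 0.57 rad past the mark, and both radii match (41.1 and 27.6 mm). About 12.0 rad of turning remains. I'll descend beside the rim, then approach.

Request:
{"api": "carry_out", "payload": {"deltas": [{"jaw":1,"offset":[0,0,0.068],"yaw":0},{"jaw":1,"offset":[0,0,0.068],"yaw":0},{"jaw":1,"offset":[0,0,0.068],"yaw":0},{"jaw":1,"offset":[0,0,0.068],"yaw":0},{"jaw":1,"offset":[0,0,0.068],"yaw":0},{"jaw":1,"offset":[0,0,0.068],"yaw":0},{"jaw":1,"offset":[0,0,0.068],"yaw":0},{"jaw":1,"offset":[0,0,0.068],"yaw":0},{"jaw":1,"offset":[0,0,0],"yaw":0}]}}

```text
t: 5.03
tool_pos: [486.5, 24.8, 37.1]
tool_rot: [2.413, -2.01, -0.003]
wrist_force: [-0.6, 0.4, 1.6]
opening: 0.3
finger_force: 0.0
```

Request:
{"api": "carry_out", "payload": {"deltas": [{"jaw":1,"offset":[0.02,0,0],"yaw":0},{"jaw":1,"offset":[0.02,0,0],"yaw":0},{"jaw":1,"offset":[0.02,0,0],"yaw":0},{"jaw":1,"offset":[0.007,0,0],"yaw":0},{"jaw":1,"offset":[0,0,0],"yaw":0}]}}

```text
t: 5.65
tool_pos: [491.0, 4.7, 38.2]
tool_rot: [-2.411, 2.014, -0.0]
wrist_force: [1.3, 0.4, -0.0]
opening: 0.1
finger_force: 0.0
```

Request:
{"api": "carry_out", "payload": {"deltas": [{"jaw":1,"offset":[0.004,0,0],"yaw":0},{"jaw":1,"offset":[0.003,0,0],"yaw":0},{"jaw":1,"offset":[0,0,0],"yaw":0}]}}

```text
t: 6.02
tool_pos: [491.2, 3.1, 38.1]
tool_rot: [-2.412, 2.013, 0.001]
wrist_force: [-0.6, 3.9, 1.3]
opening: -0.1
finger_force: 1.9
```

Request:
{"api": "carry_out", "payload": {"deltas": [{"jaw":1,"offset":[0.004,0,0],"yaw":0},{"jaw":1,"offset":[0,0,0],"yaw":0}]}}

```text
t: 6.28
tool_pos: [490.9, 2.8, 38.0]
tool_rot: [-2.411, 2.013, 0.003]
wrist_force: [-2.0, 16.2, 4.3]
opening: 0.0
finger_force: 8.0
```

Request:
{"api": "carry_out", "payload": {"deltas": [{"jaw":1,"offset":[0.0019,0.027,0],"yaw":-0.28},{"jaw":1,"offset":[0.0019,0.027,0],"yaw":-0.28},{"jaw":1,"offset":[0.0019,0.027,0],"yaw":-0.28}]}}

```text
t: 6.65
tool_pos: [467.9, -6.8, 38.0]
tool_rot: [2.782, -1.459, -0.003]
wrist_force: [-2.9, 7.3, 3.0]
opening: -0.2
finger_force: 3.6
```

```bash
cat >> h.py <<'E'
def look(C=(501.5,-55),save=None):
    s=st(); im,d=manip.grab_frame("wrist"); c=manip.get_calibration("wrist"); T=wristT(s)
    if save: cv2.imwrite(save,im)
    p=s["tool_pos"][:2]-C; a=np.arctan2(p[1],p[0]); u=p/np.hypot(*p); f=s["wrist_force"]
    print("rho",np.hypot(*p).round(1),"posang",np.degrees(a).round(1),"Frad",(f[:2]@u).round(1),"Ftan",(f[:2]@[-u[1],u[0]]).round(1))
    print("dot",blobs(im,T,c,C,56,36,46)); print("mark",blobs(im,T,c,C,60,20,35))
E
python3 -c "
from h import *
look(save='pics/w2.png')"
```

```text
t 6.65 pos [467.9  -6.8  38. ] head -55.37 zz [-0.002  0.001 -1.   ] j6 2.39 F [-2.9  7.3  3. ] open -0.17673094186820995
rho 58.7 posang 124.9 Frad 7.7 Ftan -1.8
dot [(239, np.float64(41.4), np.float64(-32.0))]
mark [(242, np.float64(27.6), np.float64(-88.4))]
```

View pics/w2.png

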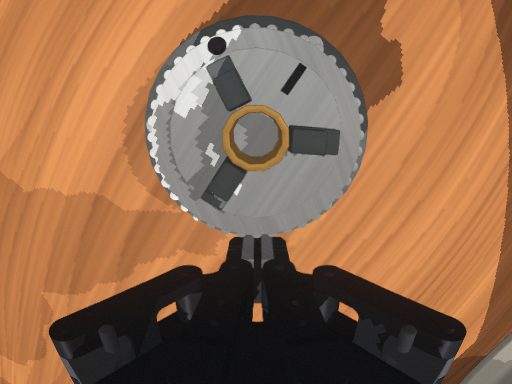

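The wrist view shows the dot at (217,46) and the mark at (293,79). The dot–mark angle is now 56°, up from about 33°, so the ring follows the finger. I'll continue the orbit with a slight inward bias.

Request:
{"api": "carry_out", "payload": {"deltas": [{"jaw":1,"offset":[0.0023,0.027,0],"yaw":-0.28},{"jaw":1,"offset":[0.0023,0.027,0],"yaw":-0.28},{"jaw":1,"offset":[0.0023,0.027,0],"yaw":-0.28},{"jaw":1,"offset":[0.0023,0.027,0],"yaw":-0.28},{"jaw":1,"offset":[0.0023,0.027,0],"yaw":-0.28}]}}

```text
t: 7.32
tool_pos: [445.0, -40.0, 37.9]
tool_rot: [-3.113, 0.417, 0.004]
wrist_force: [-4.1, 2.7, 1.7]
opening: -0.0
finger_force: 2.2
```

```bash
python3 -c "
from h import *
look()"
```

```text
t 7.325 pos [445.  -40.   37.9] head -15.26 zz [-0.003  0.001 -1.   ] j6 1.61 F [-4.1  2.7  1.7] open -0.024448110857406058
rho 58.5 posang 165.2 Frad 4.7 Ftan -1.6
dot [(219, np.float64(41.7), np.float64(7.9))]
mark [(65, np.float64(22.7), np.float64(-88.5))]
```

Request:
{"api": "carry_out", "payload": {"deltas": [{"jaw":1,"offset":[0.0045,0.027,0],"yaw":-0.28},{"jaw":1,"offset":[0.0023,0.027,0],"yaw":-0.28},{"jaw":1,"offset":[0.0023,0.027,0],"yaw":-0.28},{"jaw":1,"offset":[0.0023,0.027,0],"yaw":-0.28},{"jaw":1,"offset":[0.0023,0.027,0],"yaw":-0.28}]}}

```text
t: 8.0
tool_pos: [448.9, -80.0, 37.8]
tool_rot: [-3.066, -0.676, 0.005]
wrist_force: [-7.4, -0.6, 4.0]
opening: 0.2
finger_force: 3.4
```

```bash
python3 -c "
from h import *
look()"
```

```text
t 8.0 pos [448.9 -80.   37.8] head 24.85 zz [-0.004  0.001 -1.   ] j6 0.83 F [-7.4 -0.6  4. ] open 0.19257045104912993
rho 58.3 posang -154.6 Frad 7.0 Ftan -2.6
dot [(238, np.float64(41.5), np.float64(47.3))]
mark [(219, np.float64(27.3), np.float64(-88.4))]
```

Request:
{"api": "carry_out", "payload": {"deltas": [{"jaw":1,"offset":[0.003,0.027,0],"yaw":-0.28},{"jaw":1,"offset":[0.0023,0.027,0],"yaw":-0.28},{"jaw":1,"offset":[0.0023,0.027,0],"yaw":-0.28},{"jaw":1,"offset":[0.0023,0.027,0],"yaw":-0.28},{"jaw":1,"offset":[0.0023,0.027,0],"yaw":-0.28},{"jaw":1,"offset":[0.0023,0.027,0],"yaw":-0.28},{"jaw":1,"offset":[0.0023,0.027,0],"yaw":-0.28}]}}

```text
t: 8.93
tool_pos: [494.7, -113.1, 37.9]
tool_rot: [-2.389, -2.04, 0.002]
wrist_force: [-2.9, -3.5, -0.9]
opening: 0.1
finger_force: 1.8
```

```bash
python3 -c "
from h import *
look()"
```

```text
t 8.925 pos [ 494.7 -113.1   37.9] head 80.99 zz [-0.001 -0.    -1.   ] j6 -0.18 F [-2.9 -3.5 -0.9] open 0.09952704057969784
rho 58.5 posang -96.7 Frad 3.8 Ftan -2.4
dot [(235, np.float64(41.2), np.float64(104.5))]
mark [(214, np.float64(27.4), np.float64(-88.5))]
```

Request:
{"api": "carry_out", "payload": {"deltas": [{"jaw":1,"offset":[0.0055,0.027,0],"yaw":-0.28},{"jaw":1,"offset":[0.0026,0.027,0],"yaw":-0.28},{"jaw":1,"offset":[0.0026,0.027,0],"yaw":-0.28},{"jaw":1,"offset":[0.0026,0.027,0],"yaw":-0.28},{"jaw":1,"offset":[0.0026,0.027,0],"yaw":-0.28},{"jaw":1,"offset":[0.0026,0.027,0],"yaw":-0.28},{"jaw":1,"offset":[0.0026,0.027,0],"yaw":-0.28}]}}

```text
t: 9.85
tool_pos: [546.9, -92.9, 38.1]
tool_rot: [1.15, 2.923, -0.0]
wrist_force: [-0.3, -0.5, 0.1]
opening: 0.2
finger_force: 0.3
```

```bash
python3 -c "
from h import *
look()"
```

```text
t 9.85 pos [546.9 -92.9  38.1] head 137.03 zz [ 0.001 -0.    -1.   ] j6 -1.1 F [-0.3 -0.5  0.1] open 0.19053612555860294
rho 59.1 posang -39.9 Frad 0.1 Ftan -0.6
dot [(238, np.float64(41.1), np.float64(156.9))]
mark [(197, np.float64(27.3), np.float64(-88.1))]
```

Contact faded because the tool heading lags the position angle by 3°. I'll realign, press again and use a truer arc.

Request:
{"api": "carry_out", "payload": {"deltas": [{"jaw":1,"offset":[0.0053,0,0],"yaw":-0.108},{"jaw":1,"offset":[0.002,0.0267,0],"yaw":-0.28},{"jaw":1,"offset":[0.002,0.0267,0],"yaw":-0.28},{"jaw":1,"offset":[0.002,0.0267,0],"yaw":-0.28},{"jaw":1,"offset":[0.002,0.0267,0],"yaw":-0.28},{"jaw":1,"offset":[0.002,0.0267,0],"yaw":-0.28},{"jaw":1,"offset":[0.002,0.0267,0],"yaw":-0.28}]}}

```text
t: 10.78
tool_pos: [560.1, -46.8, 38.4]
tool_rot: [-0.222, 3.13, -0.002]
wrist_force: [9.6, -0.4, -4.8]
opening: -0.1
finger_force: 4.6
```

```bash
python3 -c "
from h import *
look()"
```

```text
t 10.775 pos [560.1 -46.8  38.4] head -171.88 zz [ 0.004 -0.001 -1.   ] j6 -1.9 F [ 9.6 -0.4 -4.8] open -0.11291300612106367
rho 59.1 posang 8.0 Frad 9.5 Ftan -1.7
dot [(236, np.float64(40.9), np.float64(-156.3))]
mark [(52, np.float64(31.0), np.float64(-88.1)), (74, np.float64(23.1), np.float64(-88.1))]
```

Request:
{"api": "carry_out", "payload": {"deltas": [{"jaw":1,"offset":[0.002,0.0267,0],"yaw":-0.28},{"jaw":1,"offset":[0.002,0.0267,0],"yaw":-0.28},{"jaw":1,"offset":[0.002,0.0267,0],"yaw":-0.28},{"jaw":1,"offset":[0.002,0.0267,0],"yaw":-0.28},{"jaw":1,"offset":[0.002,0.0267,0],"yaw":-0.28},{"jaw":1,"offset":[0.002,0.0267,0],"yaw":-0.28},{"jaw":1,"offset":[0.002,0.0267,0],"yaw":-0.28}]}}

```text
t: 11.7
tool_pos: [527.6, -2.1, 38.4]
tool_rot: [-1.669, 2.657, -0.002]
wrist_force: [8.5, 12.5, -3.5]
opening: -0.1
finger_force: 7.7
```

```bash
python3 -c "
from h import *
look()"
```

```text
t 11.7 pos [527.6  -2.1  38.4] head -115.75 zz [ 0.004  0.001 -1.   ] j6 -2.81 F [ 8.5 12.5 -3.5] open -0.06816790162319224
rho 58.9 posang 63.7 Frad 14.9 Ftan -2.1
dot [(238, np.float64(41.1), np.float64(-99.6))]
mark [(93, np.float64(30.9), np.float64(-88.4)), (71, np.float64(22.8), np.float64(-88.0))]
```

Ring is now at about 349°. Next: retract, raise, spin the wrist back, and come round for the second orbit.

Request:
{"api": "carry_out", "payload": {"deltas": [{"jaw":1,"offset":[-0.04,0,0],"yaw":0},{"jaw":1,"offset":[-0.04,0,0],"yaw":0},{"jaw":1,"offset":[0,0,-0.07],"yaw":0},{"jaw":1,"offset":[0,0,-0.07],"yaw":0},{"jaw":1,"offset":[0,0,-0.07],"yaw":0},{"jaw":1,"offset":[0,0,0],"yaw":0.36},{"jaw":1,"offset":[0,0,0],"yaw":0.36},{"jaw":1,"offset":[0,0,0],"yaw":0.36},{"jaw":1,"offset":[0,0,0],"yaw":0.36},{"jaw":1,"offset":[0,0,0],"yaw":0.36}]}}

```text
t: 13.0
tool_pos: [536.4, 18.9, 101.0]
tool_rot: [0.335, -3.123, 0.0]
wrist_force: [-0.3, 0.5, -0.1]
opening: -0.2
finger_force: 0.0
```

Request:
{"api": "carry_out", "payload": {"deltas": [{"jaw":1,"offset":[0,0,0],"yaw":0.36},{"jaw":1,"offset":[0,0,0],"yaw":0.36},{"jaw":1,"offset":[0,0,0],"yaw":0.36},{"jaw":1,"offset":[0,0,0],"yaw":0.36},{"jaw":1,"offset":[0,0,0],"yaw":0.36},{"jaw":1,"offset":[0,0,0],"yaw":0.36},{"jaw":1,"offset":[0,0,0],"yaw":0.36},{"jaw":1,"offset":[0,0,0],"yaw":0.36},{"jaw":1,"offset":[0,0,0],"yaw":0.36},{"jaw":1,"offset":[0,0,0],"yaw":0.36}]}}

```text
t: 14.25
tool_pos: [536.4, 18.9, 101.0]
tool_rot: [-2.239, -2.204, 0.0]
wrist_force: [-0.0, 0.0, -0.3]
opening: -0.0
finger_force: 0.0
```

Request:
{"api": "carry_out", "payload": {"deltas": [{"jaw":1,"offset":[0,0,0],"yaw":0.36},{"jaw":1,"offset":[0,0,0],"yaw":0.36},{"jaw":1,"offset":[0,0,0],"yaw":0.36},{"jaw":1,"offset":[0,0,0],"yaw":0.36},{"jaw":1,"offset":[0,0,0],"yaw":0.36},{"jaw":1,"offset":[0,0,0],"yaw":0.36},{"jaw":1,"offset":[0,0,0],"yaw":0.36},{"jaw":1,"offset":[0,0,0],"yaw":0.36},{"jaw":1,"offset":[0,0,0],"yaw":0.36},{"jaw":1,"offset":[0,0,0],"yaw":0.36}]}}

```text
t: 15.5
tool_pos: [536.4, 18.9, 101.0]
tool_rot: [3.118, -0.384, -0.0]
wrist_force: [-0.2, 0.5, -0.8]
opening: -0.2
finger_force: 0.0
```

Request:
{"api": "carry_out", "payload": {"deltas": [{"jaw":1,"offset":[0,0,0],"yaw":0.36},{"jaw":1,"offset":[0,0,0],"yaw":0.36},{"jaw":1,"offset":[0,0,0],"yaw":0.36},{"jaw":1,"offset":[0,0,0],"yaw":0.36},{"jaw":1,"offset":[0,0,0],"yaw":0.36},{"jaw":1,"offset":[0,0,0],"yaw":0.36},{"jaw":1,"offset":[0,0,0],"yaw":0}]}}

```text
t: 16.38
tool_pos: [536.4, 18.8, 101.0]
tool_rot: [2.484, -1.923, -0.0]
wrist_force: [0.2, 0.3, -0.3]
opening: -0.2
finger_force: 0.0
```

```bash
cat >> h.py <<'E'
def goto(a,rho,C=(501.9,-55)):
    "tool-axes shift (scaled) and yaw to stand at angle a deg, distance rho, facing the axis"
    s=manip.read_state(); M=R.from_rotvec(s["tool_rot"]).as_matrix(); t=np.radians(a)
    d=np.r_[C+rho*np.array([np.cos(t),np.sin(t)])-s["tool_pos"][:2],0]
    h=np.arctan2(M[1,0],M[0,0]); e=(t+np.pi-h+np.pi)%(2*np.pi)-np.pi
    print("shift/0.3m",(M.T@d/300).round(4),"yaw/0.5",round(-e/.5,3))
E
python3 -c "
from h import *
look(C=(501.9,-55)); goto(106,78)"
```

```text
t 16.375 pos [536.4  18.8 101. ] head -75.49 zz [-0. -0. -1.] j6 2.81 F [ 0.2  0.3 -0.3] open -0.16250669433326587
rho 81.5 posang 65.0 Frad 0.4 Ftan -0.1
dot [(81, np.float64(41.2), np.float64(-99.1))]
mark [(79, np.float64(27.2), np.float64(-89.8)), (57, np.float64(26.0), np.float64(-22.7))]
shift/0.3m [-0.0512  0.1795  0.    ] yaw/0.5 -0.045
```

Request:
{"api": "carry_out", "payload": {"deltas": [{"jaw":1,"offset":[-0.017,0.06,0],"yaw":-0.045},{"jaw":1,"offset":[-0.017,0.06,0],"yaw":0},{"jaw":1,"offset":[-0.017,0.06,0],"yaw":0},{"jaw":1,"offset":[0,0,0.07],"yaw":0},{"jaw":1,"offset":[0,0,0.07],"yaw":0},{"jaw":1,"offset":[0,0,0.07],"yaw":0},{"jaw":1,"offset":[0.02,0,0],"yaw":0},{"jaw":1,"offset":[0.02,0,0],"yaw":0},{"jaw":1,"offset":[0.02,0,0],"yaw":0},{"jaw":1,"offset":[0,0,0],"yaw":0}]}}

```text
t: 17.68
tool_pos: [485.2, 1.6, 38.8]
tool_rot: [-2.505, 1.895, 0.0]
wrist_force: [-2.7, 6.3, 3.2]
opening: 0.2
finger_force: 3.2
```

```bash
python3 -c "
from h import *
st(); goto(106,57.3)"
```

```text
t 17.675 pos [485.2   1.6  38.8] head -74.2 zz [ 0.     0.001 -1.   ] j6 2.74 F [-2.7  6.3  3.2] open 0.18397572607382232
shift/0.3m [ 0.0056 -0.0017 -0.    ] yaw/0.5 -0.007
```

Request:
{"api": "carry_out", "payload": {"deltas": [{"jaw":1,"offset":[0.0035,0.0267,0],"yaw":-0.28},{"jaw":1,"offset":[0.002,0.0267,0],"yaw":-0.28},{"jaw":1,"offset":[0.002,0.0267,0],"yaw":-0.28},{"jaw":1,"offset":[0.002,0.0267,0],"yaw":-0.28},{"jaw":1,"offset":[0.002,0.0267,0],"yaw":-0.28},{"jaw":1,"offset":[0.002,0.0267,0],"yaw":-0.28},{"jaw":1,"offset":[0.002,0.0267,0],"yaw":-0.28},{"jaw":1,"offset":[0.002,0.0267,0],"yaw":-0.28}]}}

```text
t: 18.68
tool_pos: [444.0, -44.6, 38.5]
tool_rot: [-3.13, 0.266, 0.001]
wrist_force: [-2.8, 2.3, -0.7]
opening: 0.1
finger_force: 1.1
```

```bash
python3 -c "
from h import *
look(C=(501.9,-55))"
```

```text
t 18.675 pos [444.  -44.6  38.5] head -9.73 zz [-0.001  0.    -1.   ] j6 1.51 F [-2.8  2.3 -0.7] open 0.1263954841395007
rho 58.9 posang 169.8 Frad 3.1 Ftan -1.7
dot [(238, np.float64(41.1), np.float64(-39.0))]
mark [(64, np.float64(22.8), np.float64(-89.7))]
```

Request:
{"api": "carry_out", "payload": {"deltas": [{"jaw":1,"offset":[0.0055,0.0267,0],"yaw":-0.28},{"jaw":1,"offset":[0.0022,0.0267,0],"yaw":-0.28},{"jaw":1,"offset":[0.0022,0.0267,0],"yaw":-0.28},{"jaw":1,"offset":[0.0022,0.0267,0],"yaw":-0.28},{"jaw":1,"offset":[0.0022,0.0267,0],"yaw":-0.28},{"jaw":1,"offset":[0.0022,0.0267,0],"yaw":-0.28},{"jaw":1,"offset":[0.0022,0.0267,0],"yaw":-0.28},{"jaw":1,"offset":[0.0022,0.0267,0],"yaw":-0.28}]}}

```text
t: 19.73
tool_pos: [467.1, -101.6, 38.4]
tool_rot: [-2.794, -1.434, 0.005]
wrist_force: [-14.5, -15.2, 5.3]
opening: -0.1
finger_force: 10.6
```

```bash
python3 -c "
from h import *
look()"
```

```text
t 19.725 pos [ 467.1 -101.6   38.4] head 54.33 zz [-0.004 -0.    -1.   ] j6 0.29 F [-14.5 -15.2   5.3] open -0.06321660132696108
rho 57.9 posang -126.4 Frad 20.8 Ftan -2.6
dot [(235, np.float64(41.5), np.float64(23.8))]
mark [(208, np.float64(27.5), np.float64(-88.4))]
```

Request:
{"api": "carry_out", "payload": {"deltas": [{"jaw":1,"offset":[0.0005,0.0267,0],"yaw":-0.28},{"jaw":1,"offset":[0.002,0.0267,0],"yaw":-0.28},{"jaw":1,"offset":[0.002,0.0267,0],"yaw":-0.28},{"jaw":1,"offset":[0.002,0.0267,0],"yaw":-0.28},{"jaw":1,"offset":[0.002,0.0267,0],"yaw":-0.28},{"jaw":1,"offset":[0.002,0.0267,0],"yaw":-0.28},{"jaw":1,"offset":[0.002,0.0267,0],"yaw":-0.28},{"jaw":1,"offset":[0.002,0.0267,0],"yaw":-0.28}]}}

```text
t: 20.78
tool_pos: [531.0, -105.8, 38.7]
tool_rot: [1.606, 2.697, -0.0]
wrist_force: [0.3, -5.7, -2.3]
opening: 0.1
finger_force: 2.4
```

```bash
python3 -c "
from h import *
look()"
```

```text
t 20.775 pos [ 531.  -105.8   38.7] head 118.46 zz [ 0.002 -0.001 -1.   ] j6 -0.8 F [ 0.3 -5.7 -2.3] open 0.0780136334076234
rho 58.7 posang -59.9 Frad 5.1 Ftan -2.6
dot [(203, np.float64(41.9), np.float64(90.0))]
mark [(199, np.float64(27.4), np.float64(-88.6))]
```

Request:
{"api": "carry_out", "payload": {"deltas": [{"jaw":1,"offset":[0.0045,0.0267,0],"yaw":-0.33},{"jaw":1,"offset":[0.0022,0.0267,0],"yaw":-0.28},{"jaw":1,"offset":[0.0022,0.0267,0],"yaw":-0.28},{"jaw":1,"offset":[0.0022,0.0267,0],"yaw":-0.28},{"jaw":1,"offset":[0.0022,0.0267,0],"yaw":-0.28},{"jaw":1,"offset":[0.002,0.0267,0],"yaw":-0.28},{"jaw":1,"offset":[0.002,0.0267,0],"yaw":-0.28},{"jaw":1,"offset":[0.002,0.0267,0],"yaw":-0.28}]}}

```text
t: 21.82
tool_pos: [560.4, -50.7, 39.0]
tool_rot: [-0.109, 3.135, -0.002]
wrist_force: [9.2, -1.1, -5.9]
opening: -0.3
finger_force: 4.4
```

```bash
python3 -c "
from h import *
look()"
```

```text
t 21.825 pos [560.4 -50.7  39. ] head -176.01 zz [ 0.005 -0.001 -1.   ] j6 -1.84 F [ 9.2 -1.1 -5.9] open -0.3278462510647788
rho 59.1 posang 4.2 Frad 9.1 Ftan -1.7
dot [(201, np.float64(41.3), np.float64(154.3))]
mark [(12, np.float64(32.8), np.float64(-89.3)), (9, np.float64(28.8), np.float64(-89.8)), (67, np.float64(22.8), np.float64(-88.3)), (6, np.float64(30.9), np.float64(-86.3))]
```

Request:
{"api": "carry_out", "payload": {"deltas": [{"jaw":1,"offset":[0.002,0.0267,0],"yaw":-0.28},{"jaw":1,"offset":[0.002,0.0267,0],"yaw":-0.28},{"jaw":1,"offset":[0.002,0.0267,0],"yaw":-0.28},{"jaw":1,"offset":[0.002,0.0267,0],"yaw":-0.28},{"jaw":1,"offset":[0.002,0.0267,0],"yaw":-0.28},{"jaw":1,"offset":[0.0018,0.0267,0],"yaw":-0.28},{"jaw":1,"offset":[0.0018,0.0267,0],"yaw":-0.28}]}}

```text
t: 22.75
tool_pos: [531.1, -3.9, 38.9]
tool_rot: [-1.572, 2.715, -0.003]
wrist_force: [7.3, 8.4, -3.0]
opening: -0.1
finger_force: 5.2
```

```bash
python3 -c "
from h import *
look()"
```

```text
t 22.75 pos [531.1  -3.9  38.9] head -119.87 zz [ 0.005  0.    -1.   ] j6 -2.74 F [ 7.3  8.4 -3. ] open -0.05654971605768824
rho 59.1 posang 59.9 Frad 10.9 Ftan -2.1
dot [(164, np.float64(41.9), np.float64(-149.4))]
mark [(52, np.float64(32.3), np.float64(-88.8)), (67, np.float64(22.8), np.float64(-88.2)), (8, np.float64(20.2), np.float64(-15.9))]
```

Request:
{"api": "carry_out", "payload": {"deltas": [{"jaw":1,"offset":[-0.025,0,0],"yaw":0},{"jaw":1,"offset":[-0.025,0,0],"yaw":0},{"jaw":1,"offset":[0.0024,-0.0342,0],"yaw":0.28},{"jaw":1,"offset":[0.0024,-0.0342,0],"yaw":0.28},{"jaw":1,"offset":[0.0024,-0.0342,0],"yaw":0.28},{"jaw":1,"offset":[0.0024,-0.0342,0],"yaw":0.28},{"jaw":1,"offset":[0.0024,-0.0342,0],"yaw":0.28},{"jaw":1,"offset":[0.0024,-0.0342,0],"yaw":0.28},{"jaw":1,"offset":[0.0024,-0.0342,0],"yaw":0.28},{"jaw":1,"offset":[0.0024,-0.0342,0],"yaw":0.28}]}}

```text
t: 24.05
tool_pos: [573.6, -60.6, 38.1]
tool_rot: [0.122, 3.139, -0.0]
wrist_force: [0.8, 0.3, 0.3]
opening: 0.1
finger_force: 0.0
```

```bash
python3 -c "
from h import *
look(); goto(-4,60)"
```

```text
t 24.05 pos [573.6 -60.6  38.1] head 175.55 zz [ 0. -0. -1.] j6 -1.7 F [0.8 0.3 0.3] open 0.0743182128777317
rho 72.3 posang -4.5 Frad 0.8 Ftan 0.4
dot [(115, np.float64(42.6), np.float64(-148.0))]
mark [(70, np.float64(22.7), np.float64(-88.3))]
shift/0.3m [ 0.0401  0.0049 -0.    ] yaw/0.5 -0.031
```

Request:
{"api": "carry_out", "payload": {"deltas": [{"jaw":1,"offset":[0.02,0,0],"yaw":0},{"jaw":1,"offset":[0.02,0,0],"yaw":0},{"jaw":1,"offset":[0.008,0,0],"yaw":0},{"jaw":1,"offset":[0.002,0.0267,0],"yaw":-0.28},{"jaw":1,"offset":[0.002,0.0267,0],"yaw":-0.28},{"jaw":1,"offset":[0.002,0.0267,0],"yaw":-0.28},{"jaw":1,"offset":[0.002,0.0267,0],"yaw":-0.28}]}}

```text
t: 24.98
tool_pos: [554.0, -27.8, 38.5]
tool_rot: [-0.769, 3.042, -0.002]
wrist_force: [9.7, 3.0, -4.9]
opening: 0.4
finger_force: 5.0
```

```bash
python3 -c "
from h import *
look()"
```

```text
t 24.975 pos [554.  -27.8  38.5] head -151.64 zz [ 0.004 -0.    -1.   ] j6 -2.22 F [ 9.7  3.  -4.9] open 0.36811768656198207
rho 59.1 posang 27.4 Frad 10.0 Ftan -1.8
dot [(232, np.float64(41.0), np.float64(-116.3))]
mark [(168, np.float64(26.9), np.float64(-88.4))]
```

Request:
{"api": "carry_out", "payload": {"deltas": [{"jaw":1,"offset":[0.002,0.0267,0],"yaw":-0.28},{"jaw":1,"offset":[0.002,0.0267,0],"yaw":-0.28},{"jaw":1,"offset":[0.002,0.0267,0],"yaw":-0.28},{"jaw":1,"offset":[0.0005,0.0134,0],"yaw":-0.14},{"jaw":1,"offset":[0,0,0],"yaw":0}]}}

```text
t: 25.65
tool_pos: [534.6, -6.2, 38.5]
tool_rot: [-1.479, 2.768, -0.001]
wrist_force: [8.9, 15.9, -3.3]
opening: -0.1
finger_force: 9.0
```

```bash
python3 -c "
from h import *
look()"
```

```text
t 25.65 pos [534.6  -6.2  38.5] head -123.76 zz [ 0.003  0.001 -1.   ] j6 -2.68 F [ 8.9 15.9 -3.3] open -0.12113819651158558
rho 58.9 posang 55.9 Frad 18.1 Ftan 1.5
dot [(234, np.float64(41.1), np.float64(-87.1))]
mark [(65, np.float64(31.8), np.float64(-88.5)), (6, np.float64(27.8), np.float64(-90.0)), (69, np.float64(22.8), np.float64(-88.1))]
```

The dot is within 1.5° of the mark. I'll back off radially, raise the tool, and check.

Request:
{"api": "carry_out", "payload": {"deltas": [{"jaw":1,"offset":[-0.02,0,0],"yaw":0},{"jaw":1,"offset":[-0.05,0,0],"yaw":0},{"jaw":1,"offset":[-0.05,0,0],"yaw":0},{"jaw":1,"offset":[0,0,-0.1],"yaw":0},{"jaw":1,"offset":[0,0,-0.1],"yaw":0},{"jaw":1,"offset":[0,0,-0.1],"yaw":0},{"jaw":1,"offset":[0,0,0],"yaw":0},{"jaw":1,"offset":[0,0,0],"yaw":0}]}}

```text
t: 26.7
tool_pos: [553.4, 22.6, 127.7]
tool_rot: [1.477, -2.772, -0.0]
wrist_force: [-0.5, 0.3, 0.1]
opening: -0.1
finger_force: 0.0
```

```bash
python3 -c "
from h import *
look(save='pics/w3.png')"
```

```text
t 26.7 pos [553.4  22.6 127.7] head -123.89 zz [-0. -0. -1.] j6 -2.62 F [-0.5  0.3  0.1] open -0.11503970562392513
rho 93.4 posang 56.2 Frad 0.0 Ftan 0.6
dot [(73, np.float64(41.2), np.float64(-87.5))]
mark [(60, np.float64(27.5), np.float64(-88.7))]
```

View pics/w3.png

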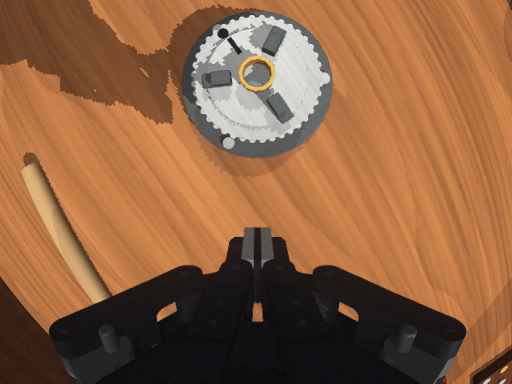

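The dot at (223,34), the mark at (235,46) and the axis at (257,73) lie in line. The blank stands centred, the jaws have opened, and the tool is clear.

```bash
python3 -c "
from rig import manip
print(manip.sign_off())"
```

```text
the job is handed in; nothing more can be done
None
```

The job is handed in: the ring rests two full turns from tight, with the dot about 1° past the mark. The blank still stands between the jaws, the hammer, block and jar were left alone, and the tool ended clear of everything at 26.7 s of the 61 s. The sign-off did not return a verdict.

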